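# Stow the boat fittings in the parts well

### The arm

A 6-joint arm with a two-finger parallel gripper is mounted at the origin on the work surface. World frame = base frame: x ahead of the robot, y to its left, z up, the work surface at z = 0. Lengths are in m, angles in rad, forces in N, time in s.
With the tool pointing down it reaches from about 0.375 to 0.925 m from the base axis. Payload 5.7 kg.
Tool frame: the origin (TCP) lies midway between the tips of the shut fingers; the grasp point (between the pads) lies 19 mm behind it; z points along the fingers, y is the line along which they close (so a half turn about z gives the same grasp; the last joint's range is limited). The gripper opens to 88 mm and grips with 3 to 60 N. Pads are 20 mm wide; open, the fingers measure 115 mm over their backs; the gripper's body (75 mm by 178 mm) begins 61 mm behind the grasp point.
Start: joints at [-1.444, 0.359, 1.51, -0, 1.272, -0.115], TCP at [0.144, -0.583, 0.223] pointing down, gripper open.
Joint ranges: [-2.97, 2.97], [-1.01, 2.36], [0.21, 2.38], [-0.96, 4.11], [0.2, 2.71], [-2.98, 2.98]. Speed limits (rad/s): [2.39, 2.39, 3.14, 3.14, 3.14, 3.14].

### API

Orientations are given as a unit quaternion [x, y, z, w].
In Python, from bench import move_ptp, servo_line, goto_joints, move_gripper, sleep, inverse_kinematics, capture, PlanningError, close_job, spot_in, silhouettes, current_clock, current_joint_pos, current_qvel, current_joint_torque, current_position, current_orientation, current_force, current_torque, current_finger_gap, current_grip_force gives the robot as it stands. Calls block until the motion is done:
- move_ptp(position, orientation): joint-space move of the TCP to a pose.
- servo_line(position, orientation=None, rate=0.15, contact_N=None): straight line of the TCP; orientation=None keeps the orientation; rate is the mean speed in m/s. With contact_N (N) it stops when the force on the tool has changed by that much, and returns True; else False.
- goto_joints(angles): joint-space move.
- move_gripper(opening): finger opening in m; the grip force is fixed at half the most; returns when the fingers have stopped.
- sleep(seconds).
- inverse_kinematics(position, orientation): joint angles nearest the present ones, or None.
- capture(name): name is "scene" or "top"; returns a dict with "image" (384x512x3 uint8, blue, green, red), "range_z" (384x512 float32, m along the optical axis (not along the pixel's ray), 0 where there is no reading), "intrinsics" (3x3 intrinsics, pixels), "k1" (the pictures are not rectified: a ray, as slopes to the right and down, at radius r is drawn at 1 + k1 r^2 times it, then the intrinsics apply), "R" (3x3) and "t" (3): a world point X has camera coordinates R X + t. Camera axes: x right, y down, z forward; pixel columns grow to the right and rows downward; lengths in m; the calibration is good to about 2 mm. A picture is of the moment at which its call begins.
A pose or a line that the arm cannot do raises PlanningError and nothing moves.
- close_job(): hands the job in; it is judged then, once.
Trained networks look in the newest picture that a camera, given by its name, has taken for a name from the list of things; names that differ only in an ending like _2 or _b are one class to them, and where a whole thing is asked for, a point or a joint stands for the part that bears it (a point fixed in the world has none). Each returns a list of dicts, best first, with "conf" (0 to 1); they miss things now and then, are a little off and sometimes report something else, mostly with a low value. They report only what shows in the picture. A call takes as long as a camera call. They do not tell look-alikes from the thing itself.
- spot_in(camera, query): "xy" ([column, row] in pixels, amid what is visible of it).
- silhouettes(camera, query): "region" (384x512 bool, what is visible of it) and "xy" ([column, row] in pixels, amid what is visible of it).
Readings, each from a call of its own:
- current_clock(): time.
- current_joint_pos(): joint angles.
- current_qvel(): joint speeds.
- current_joint_torque(): joint torques, N m.
- current_position(): TCP position.
- current_orientation(): TCP orientation.
- current_force(): force on the tool from outside, world axes, zero at the start.
- current_torque(): the same for the moment, N m.
- current_finger_gap(): finger opening in m.
- current_grip_force(): force on a finger pad.
Only numpy, scipy, OpenCV 4.12 (cv2) and the standard library are available. Lean on these libraries where they do the work, as an engineer would, in place of code of your own. Each camera call takes 0.05 s, during which the arm holds its last target. There are 200 camera calls.

### The job

Stow the fittings for the next boat in the open parts well on the drafting table: the brass anchor, the longer of the two steel horn cleats, and the wooden pulley block. Lay all three flat on the bottom of the well, the same side up as they lie now, so that the flap could be closed over them.

Things in the scene. Friction and masses are not known exactly. Their poses are not given: they have to be found in the camera images.
- well: Parts well: open dark wooden box fixed to the table, 190 (x) by 320 (y) by 65 mm high, walls 10 mm, floor 8 mm thick; inside 170 x 300 mm. Its plywood flap, hinged on the +x rim, is folded back, slopes down to the table beyond and stays there; no need to touch it. Origin: centre of the underside, on the table; z up. Place and yaw vary.
- anchor: Flat brass anchor, 0.36 kg, x = -71 to +55 mm, 90 mm wide, 16 thick. Shank along x, 12 mm wide, 16 high; curved arms at +x, arm tips near x = 20, y = +-40 mm; crossbar 74 mm long at x = -36, ring at -x end. Grip the shank across y at the origin (shank bare from x = -28 to +18). Origin: centre of its underside as it lies; z up.
- long_cleat: The longer of two like-shaped steel horn cleats, on its foot, 0.24 kg, 134 mm over the horns (x), 39 mm high. Foot 55 x 26 mm, 6 thick; above it a solid waist 38 mm (x) by 18 mm (y), 6 to 27 mm high; horns 12 mm thick on top. Grip the waist across y at the origin. The shorter cleat (84 mm) is a bystander. Origin: centre of its underside as it lies; z up.
- pulley_block: Light wooden pulley block lying on its cheek, 0.17 kg: oval shell 78 mm long (x), 44 mm wide (y), 30 mm high, brass sheave between two cheeks, steel eye at the +x end reaching x = 58 mm. Grip across y at the origin, where the sides are straight for 34 mm. Origin: centre of its underside as it lies; z up.
There are look-alikes about, which are no part of the job. Leave any red look-alike of the long_cleat alone. Leave any green look-alike of the pulley_block alone.

How it is judged:
By the outcome, as a careful person would: the job done as asked, in the order asked, and still so for the second after the job is handed in, with the robot touching nothing.
It also fails if it takes over 69 s, if anything falls off the work surface, if the arm or the gripper's body presses on something with over 40 N, if the wrist force passes 120 N, or if a joint passes its speed limit or range.

## Working session

There is one attempt and no reset: what is moved stays moved. The work goes in short steps, each a Python script; the robot and the scene stay as the last script left them, time stands still between calls to the robot, and variables do not carry over. Pictures are saved under pics/ and viewed, at most 10 in all, crops included, and the job is handed in when it is done.

```bash
mkdir -p pics; ls; cat > h.py <<'E'
import numpy as np, cv2
from bench import *
def cloud(c):
    h,w=c["range_z"].shape; K=c["intrinsics"]
    u,v=np.meshgrid(np.arange(w),np.arange(h))
    p=np.stack([u,v],-1).reshape(-1,1,2).astype(float)
    n=cv2.undistortPoints(p,K,np.array([c["k1"],0,0,0,0.])).reshape(h,w,2)
    z=c["range_z"]; P=np.dstack([n[...,0]*z,n[...,1]*z,z])
    X=(P-c["t"])@c["R"]; X[z==0]=np.nan
    return X
E
python3 - <<'E'
from h import *
for n in("scene","top"):
    c=capture(n); cv2.imwrite(f"pics/{n}0.png",cv2.resize(c["image"],(800,600))); np.save(f"pics/{n}_X.npy",cloud(c)); cv2.imwrite(f"pics/{n}_raw.png",c["image"])
    X=cloud(c)
    for q in("anchor","long_cleat","pulley_block","well"):
        for d in silhouettes(n,q)[:5]:
            P=X[d["region"]]; P=P[~np.isnan(P[:,0])]
            if len(P)==0: print(n,q,d["xy"],"no depth"); continue
            r=P
            if q!="well": r=P[P[:,2]>0.006] if (P[:,2]>0.006).sum()>5 else P
            m=np.median(r,0); (cx,cy),(a,b),ang=cv2.minAreaRect((r[:,:2]*1000).astype(np.float32))
            print(n,q,round(d["conf"],2),np.round(d["xy"]),len(P),"med",m.round(3),"rect",round(cx),round(cy),round(a),round(b),round(ang),"zmax",np.percentile(r[:,2],98).round(3))
print(current_clock(),current_orientation())
E
```

```text
pics
scene anchor 0.72 [335. 151.] 347 med [0.555 0.377 0.012] rect 551 389 89 127 37 zmax 0.018
scene long_cleat 0.65 [214. 308.] 425 med [ 0.661 -0.296  0.032] rect 658 -292 126 22 79 zmax 0.039
scene long_cleat 0.59 [165. 229.] 270 med [ 0.408 -0.211  0.032] rect 405 -210 22 130 39 zmax 0.039
scene long_cleat 0.41 [320. 258.] 17411 med [ 0.785 -0.019  0.032] rect 755 -5 326 377 83 zmax 0.066
scene pulley_block 0.93 [300. 166.] 379 med [0.516 0.227 0.028] rect 509 244 45 103 14 zmax 0.034
scene pulley_block 0.7 [277. 106.] 317 med [0.273 0.41  0.027] rect 272 419 91 54 45 zmax 0.034
scene well 0.61 [320. 256.] 17317 med [ 0.772 -0.017  0.028] rect 736 25 382 423 83 zmax 0.066
top anchor 0.89 [124. 165.] 516 med [0.549 0.379 0.013] rect 549 387 86 121 37 zmax 0.018
top long_cleat 0.9 [370. 122.] 343 med [ 0.652 -0.288  0.033] rect 654 -289 127 22 80 zmax 0.04
top long_cleat 0.89 [342. 219.] 291 med [ 0.402 -0.205  0.033] rect 399 -208 25 126 46 zmax 0.04
top pulley_block 0.92 [110. 269.] 576 med [0.268 0.412 0.029] rect 272 419 96 46 42 zmax 0.033
top pulley_block 0.87 [187. 219.] 522 med [0.39  0.201 0.03 ] rect 394 199 44 93 48 zmax 0.034
top pulley_block 0.74 [126. 164.] 652 med [0.549 0.379 0.013] rect 549 388 88 122 37 zmax 0.018
top pulley_block 0.66 [176. 176.] 532 med [0.51  0.234 0.03 ] rect 510 243 44 94 13 zmax 0.034
top well 0.68 [269.  92.] 15798 med [ 0.742 -0.005  0.02 ] rect 758 -4 342 379 83 zmax 0.067
0.5 [ 9.92700532e-01  1.20605322e-01  3.15690224e-06 -9.83671644e-05]
```

View pics/top0.png

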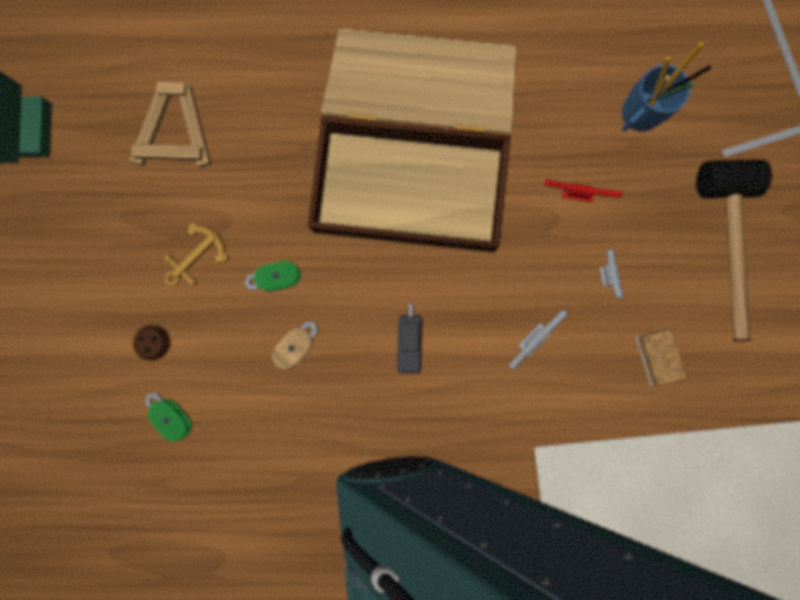

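View pics/scene0.png

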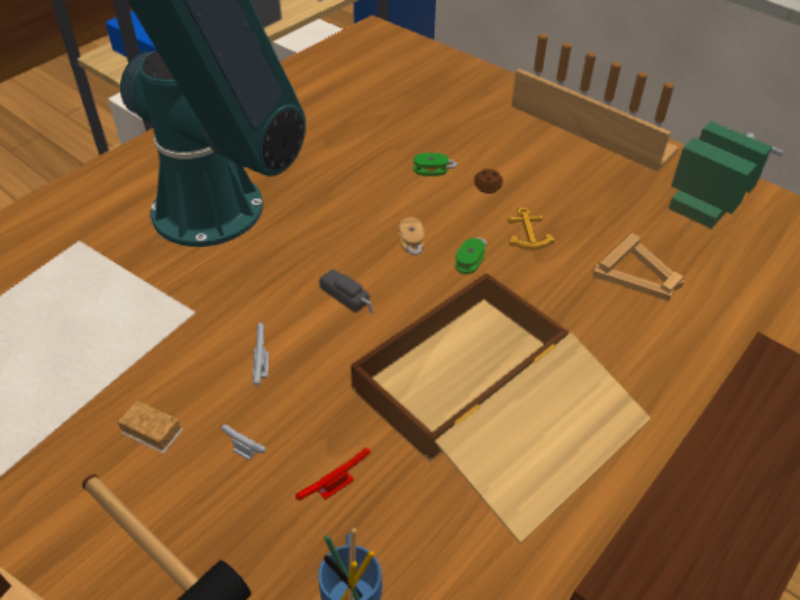

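Steel cleats in the top picture (800x600 view): (538,338) and (612,274), plus a red one at (582,190). The one at (538,338) is the long one, measuring about 130 mm. The only wooden pulley block is at (293,346); the ones at (276,276) and (168,418) are green. The anchor is at (195,253), and the well opening is centred near (410,185) with its flap toward +x. I'll confirm these in one crop and measure the poses.

```bash
python3 - <<'E'
import numpy as np, cv2
im=cv2.imread("pics/top_raw.png"); cv2.imwrite("pics/crop.png",cv2.resize(im[135:260,95:420],(800,308),interpolation=cv2.INTER_CUBIC))
D={n:(np.load(f"pics/{n}_X.npy"),cv2.imread(f"pics/{n}_raw.png")) for n in("top","scene")}
def rect(P):
    c,(a,b),g=cv2.minAreaRect((P[:,:2]*1000).astype(np.float32))
    if a<b:a,b,g=b,a,g+90
    return np.round([*c,a,b,g],1)
for n,(X,I) in D.items():
    def near(x,y,r,z0,z1): return X[(np.hypot(X[...,0]-x,X[...,1]-y)<r)&(X[...,2]>z0)&(X[...,2]<z1)]
    for q,x,y,r,z0,z1 in(("anchor",.549,.387,.08,.007,.03),("cleat",.402,-.207,.08,.022,.05),("short",.51,-.32,.06,.022,.05),("pulley",.392,.2,.065,.008,.05),("pulley_shell",.392,.2,.065,.024,.05)):
        P=near(x,y,r,z0,z1)
        if len(P)<5: print(n,q,"few");continue
        m=P[:,:2].mean(0); w,V=np.linalg.eigh(np.cov((P[:,:2]-m).T)); g=np.degrees(np.arctan2(V[1,1],V[0,1]))
        print(n,q,len(P),"rect",rect(P),"mean",(m*1000).round(1),"pca",g.round(1),"z",np.percentile(P[:,2],[50,95]).round(4))
    k=(I.max(2)<95)&(X[...,2]>.055)&(X[...,2]<.075)&(X[...,0]>.45)&(X[...,0]<.85)&(abs(X[...,1])<.25)
    print(n,"rim",k.sum(),rect(X[k]),"floor",np.nanmedian(X[(np.hypot(X[...,0]-.66,X[...,1]-0)<.03)][:,2]))
E
```

```text
top anchor 505 rect [548.6 387.9 122.1  88.1 127.8] mean [550.8 377. ] pca 135.2 z [0.0132 0.0176]
top cleat 268 rect [ 400.8 -208.6  132.    16.7  133.8] mean [ 401.2 -208.8] pca 135.0 z [0.0341 0.0393]
top short 180 rect [ 509.7 -338.3   82.6   19.9   13.7] mean [ 509.5 -337.4] pca -170.4 z [0.034 0.039]
top pulley 497 rect [394.6 199.   93.9  44.1 137.8] mean [390.4 201.7] pca 137.8 z [0.03  0.033]
top pulley_shell 432 rect [387.3 205.5  74.3  43.9 135.6] mean [387.1 205.4] pca 137.8 z [0.0303 0.033 ]
top rim 1509 [664.3   4.2 318.5 191.4  83.2] floor 0.00809223527975496
scene anchor 281 rect [550.6 388.8 127.3  88.1 127.1] mean [555.8 374.7] pca 133.3 z [0.0119 0.0176]
scene cleat 209 rect [ 402.8 -209.7  134.    18.6  134. ] mean [ 404.3 -210.1] pca 134.7 z [0.0326 0.0383]
scene short 192 rect [ 509.9 -339.2   82.2   18.9   10.4] mean [ 510.9 -340.4] pca -170.1 z [0.0332 0.039 ]
scene pulley 293 rect [393.3 199.7  97.2  44.7 138.6] mean [393.6 198.6] pca 138.6 z [0.0279 0.0322]
scene pulley_shell 220 rect [387.1 205.2  80.7  44.7 138.6] mean [388.3 204.1] pca 139.1 z [0.0288 0.0324]
scene rim 978 [668.8   2.1 319.9 199.3  83. ] floor 0.006960035262389267
```

View pics/crop.png

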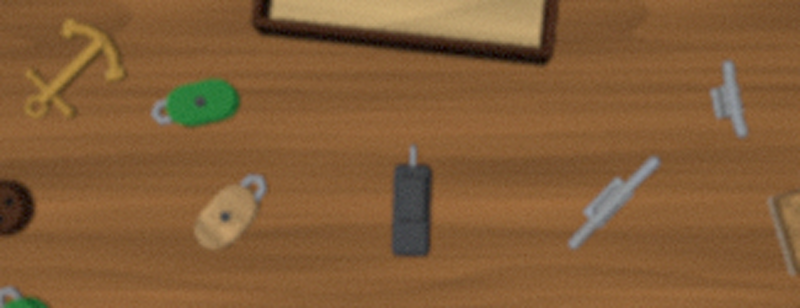

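The crop confirms the choice: bare wooden pulley block at crop (228,212), long steel cleat at (612,205), short cleat at (730,98), anchor at (75,68). Next I'll refine the anchor's yaw from its shank, then pick and place it.

```bash
cat >> h.py <<'E'
W=np.array([.665,.004]); WY=np.radians(-6.9)
def q(a): return [np.cos(a/2),np.sin(a/2),0,0]
def rot(a): return np.array([[np.cos(a),-np.sin(a)],[np.sin(a),np.cos(a)]])
def wxy(x,y): return W+rot(WY)@[x,y]
UP=.17
def job(xy,a,z,op,wx,wy,rel,width):
    t=wxy(wx,wy)
    move_gripper(op)
    move_ptp([*xy,.12],q(a)); servo_line([*xy,z+.02],rate=.15)
    hit=servo_line([*xy,z],rate=.06,contact_N=12)
    move_gripper(0.0); g=current_finger_gap()
    print("hit",hit,"gap",round(g,4),"grip",round(current_grip_force(),1),"j6",round(current_joint_pos()[5],2),"t",current_clock())
    if g<width-.004: print("NO GRASP"); return
    servo_line([*xy,UP],rate=.2); move_ptp([*t,UP],q(WY)); 
    print("held",round(current_finger_gap(),4))
    servo_line([*t,z+.025],rate=.15)
    hit=servo_line([*t,z+.008],rate=.04,contact_N=8)
    print("down",hit,np.round(current_position(),4),"target",np.round(t,4))
    move_gripper(rel); servo_line([*t,UP],rate=.2); print("t",current_clock())
E
python3 - <<'E'
from h import *
P=np.vstack([(lambda X:X[(np.hypot(X[...,0]-.549,X[...,1]-.387)<.08)&(X[...,2]>.010)&(X[...,2]<.03)])(np.load(f"pics/{n}_X.npy")) for n in("top","scene")])[:,:2]
a=np.radians(-49); c=np.array([.549,.387])+rot(a)@[.008,0]
for _ in range(15):
    L=(P-c)@rot(a); s=L[(L[:,0]>-.026)&(L[:,0]<.02)&(abs(L[:,1])<.011)]
    k=np.polyfit(s[:,0],s[:,1],1); a+=np.arctan(k[0]); c=c+rot(a)@[0,k[1]]
    L=(P-c)@rot(a); c=c+rot(a)@[(L[:,0].min()+L[:,0].max())/2+.008,0]
L=(P-c)@rot(a)
print("anchor",c.round(4),np.degrees(a).round(1),len(s),"x",L[:,0].min(),L[:,0].max(),"y",L[:,1].min(),L[:,1].max())
if abs(L[:,0].ptp() if hasattr(L,'ptp') else np.ptp(L[:,0])-.126)<.008 and abs(L[:,1].max()+L[:,1].min())<.012:
    job(c,a,.003,.04,.005,.088,.03,.012)
E
```

```text
anchor [0.5502 0.3791] -44.4 124 x -0.06958160390912665 0.05358160390912662 y -0.04504553879392603 0.045890903544794415
hit False gap 0.0119 grip 30.0 j6 2.84 t 6.8583
held 0.0118
down True [0.6803 0.0907 0.0111] target [0.6805 0.0908]
t 12.0583
```

```bash
python3 - <<'E'
from h import *
job(np.array([.4018,-.2092]),np.radians(-45.7),.0085,.042,0,-.015,.034,.018)
c=capture("top"); cv2.imwrite("pics/top1.png",cv2.resize(c["image"][40:240,80:400],(800,500),interpolation=cv2.INTER_CUBIC))
E
```

```text
hit False gap 0.0179 grip 30.0 j6 1.74 t 15.75
held 0.0178
down True [ 0.663  -0.0108  0.0166] target [ 0.6632 -0.0109]
t 20.8667
```

View pics/top1.png

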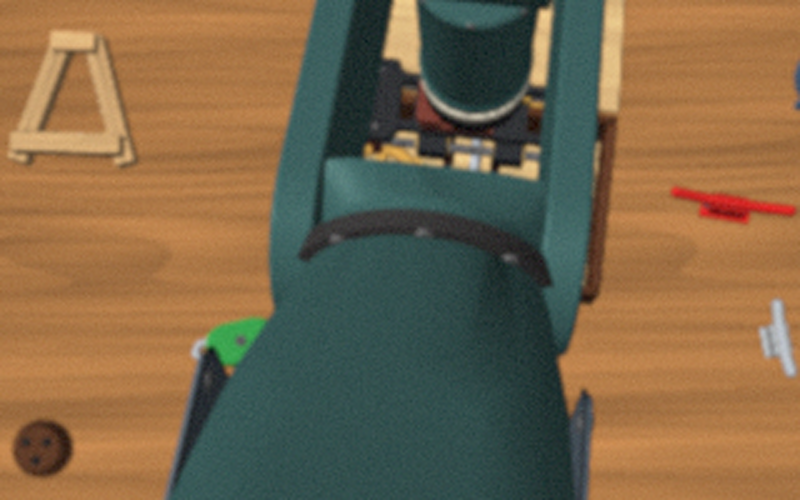

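The arm hides the well in this view; only part of the cleat shows between the fingers, near (475,155). I'll look from above the pulley block instead.

```bash
python3 - <<'E'
from h import *
move_ptp([.3875,.2053,.12],q(np.radians(-42)))
a=capture("top")["image"]; b=capture("scene")["image"]
cv2.imwrite("pics/s2.png",np.hstack([cv2.resize(i,(400,300),interpolation=cv2.INTER_CUBIC) for i in (a[60:210,180:380],b[160:310,220:420])]))
print(current_clock(), current_joint_pos()[5])
E
```

```text
22.35 2.6327655503398257
```

View pics/s2.png

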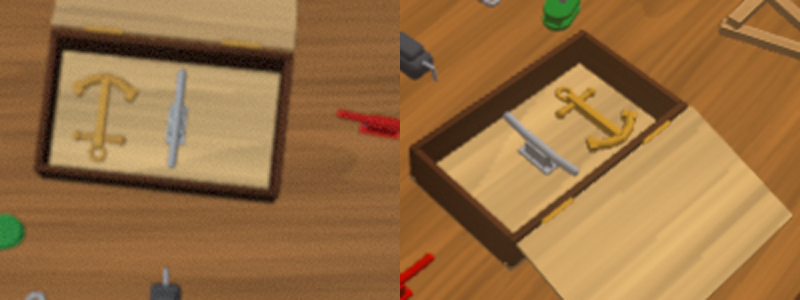

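The anchor, left panel (103,115), and the cleat, (177,118), lie flat in the well. The right side, around (235,120), is free for the pulley block.

```bash
python3 - <<'E'
from h import *
job(np.array([.3875,.2053]),np.radians(-42),.005,.066,-.009,-.092,.056,.044)
move_ptp([.45,-.35,.25],q(np.radians(-7)))
c=capture("top"); b=capture("scene")["image"]; a=c["image"]
cv2.imwrite("pics/s3.png",np.hstack([cv2.resize(i,(400,300),interpolation=cv2.INTER_CUBIC) for i in (a[60:210,180:380],b[160:310,220:420])]))
X=cloud(c)
for n,p,s in(("anchor",(.005,.088),.016),("cleat",(0,-.015),.039),("pulley",(-.009,-.092),.03)):
    L=(X[...,:2]-W)@rot(WY)-np.array(p); k=(abs(L[...,0])<.072)&(abs(L[...,1])<.047 if n=="anchor" else abs(L[...,1])<.02)&(X[...,2]>.015)
    print(n,"top z",np.percentile(X[k][:,2],[5,50,98]).round(4),"expect",s+.008,"x",np.round([L[k][:,0].min(),L[k][:,0].max()],3))
print(current_clock())
E
```

```text
hit False gap 0.0438 grip 30.0 j6 2.63 t 25.025
held 0.0443
down True [ 0.6448 -0.0863  0.0131] target [ 0.645  -0.0863]
t 30.35
anchor top z [0.0167 0.0211 0.0266] expect 0.024 x [-0.071  0.051]
cleat top z [0.0173 0.0418 0.0472] expect 0.047 x [-0.069  0.065]
pulley top z [0.0254 0.038  0.0418] expect 0.038 x [-0.041  0.054]
31.725
```

View pics/s3.png

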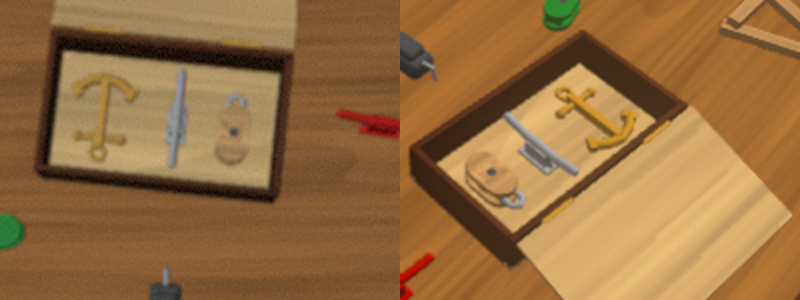

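All three lie flat and apart on the well floor: anchor at (103,115), cleat at (177,118) and pulley block at (233,130) in the left panel. Their top heights are as expected, so I'm handing in.

```bash
python3 -c "
from bench import *
print(close_job())"
```

```text
the job is handed in; nothing more can be done
None
```

The anchor, long steel cleat and wooden pulley block were stowed in that order, flat on the well floor and below the rim; I handed the job in at about 32 s of the 69 s allowed, and no verdict came back.

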